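# Unfold the crank handle and clamp two blocks

## Task

Two pine blocks lie loose in the small bench clamp. Swing the clamp's folded crank handle up until it stands fully upright in its working position, then crank it clockwise (seen from above) until the jaw has closed the two blocks together against the backstop and holds them firmly, with about 15 to 25 N and never more than 45 N of squeeze so that the soft wood is not bruised. Let go with the handle still upright and the blocks clamped, and leave the other things on the table where they are.

Things in the scene. Friction and masses are not known exactly. Their poses are not given: they have to be found in the camera images.
- clamp: bench clamp fixed to the table: grey base plate 300x110x12 mm with a grey gear housing 90x84 mm near its -x end, its top 72 mm above the table, and a steel crank on top. Origin: centre of the plate's underside; +x runs from housing to backstop, z up. The jaw slides along +x; the backstop (70 mm wide, 48 mm tall) faces it at x = 60 to 75 mm: where it is set varies and is not reported
- crank_axis (a point): point on the vertical axis of the crank, at the height of the handle pivot (106 mm above the table). The crank arm is a steel bar 16 mm wide from here to the pivot, its top 92 mm above the table, with a hub of 28 mm diameter of the same height
- handle_pivot (a point): point on the hinge pin of the folding handle, at the free end of the crank arm, 60 mm from the crank axis, 106 mm above the table. The pin is level and square to the arm; its lugs are 23 mm wide and rise to 114 mm
- handle_grip (a point): point on the centre line of the handle's black round sleeve, 54 mm from the hinge pin. Sleeve: 20 mm in diameter, from 14 to 74 mm from the pin, spins freely about its own length. Folded, it lies level over the crank arm, 4 mm clear of it, pointing from the pin towards the crank axis and just past it; upright, its end is 180 mm above the table
- handle (a joint): fold angle: 0 = folded flat along the crank arm, 1.57 = upright against its stop (working position). Starts at 0 to 0.1. The hinge is stiff (about 0.12 N m of friction, 2.5 N at the sleeve) and stays where it is left
- crank (a joint): crank angle, grows clockwise seen from above, 0 (jaw open) to 5.4; 12 mm of jaw per rad towards the backstop. Starts at 0 to 1; meets the closed-up blocks at 3.1 to 4.5. Turning takes 0.3 N m of friction, 5 N at the handle, at all times; each newton of squeeze adds 0.2 N at the handle. Friction holds up to about 25 N of squeeze when the handle is let go
- jaw: sliding jaw of the clamp, 70 mm wide, 50 mm tall, moves along the clamp's x axis. Its front is a steel pressure plate on stiff springs (10 N per mm pressed back). Origin: mid width, at table height, in the plane of the plate's face when it is not pressed back
- block_large: pine block 30x45x30 mm lying on the base plate (12 mm above the table) between jaw and small block, 30 mm side along the clamp, gaps of unknown size; origin: centre of its underside
- block_small: pine block 26x40x22 mm lying on the base plate between large block and backstop, 26 mm side along the clamp; origin: centre of its underside
- sanding_block: cork sanding block 38 x 63 x 25 mm lying beside the clamp, to be left alone; origin: centre of its underside
- hex_key: bent hexagon key 70 x 30 x 9 mm lying beside the clamp, to be left alone; origin: centre of its underside
- tape_roll: roll of black tape, 62 mm across, 19 mm high, lying beside the clamp, to be left alone; origin: centre of its underside
- glue_bottle: wood glue bottle, 36 mm across, 118 mm tall, standing to the left of the clamp, to be left alone; origin: centre of its underside
- multimeter: hand multimeter 138 x 70 x 44 mm lying to the right of the clamp, to be left alone; origin: centre of its underside
- screwdriver: screwdriver with amber handle, 200 mm long, 26 mm high, lying to the right of the clamp, to be left alone; origin: centre of its underside

How it is judged:
On the way, in this order (a step that is already met when the one before it is completed fails the run):
1. the handle is unfolded upright before the blocks are clamped (value of joint handle above 1.45 rad and contact force between jaw and block_large below 5 N), for 0.2 s.
2. the jaw presses both blocks together against the backstop, the handle still upright (value of joint handle above 1.4 rad and contact force between jaw and block_large above 10 N and contact force between block_large and block_small above 10 N), for 0.2 s.
At the end, for the whole second after the job is handed in: the handle stands upright (fold angle over 1.45 rad), both blocks lie on the base plate (within 5 mm) and are clamped: jaw on large block and large block on small block each press with more than 10 N, the jaw with less than 45 N; the crank is at rest (value of joint handle above 1.45 rad and contact force between jaw and block_large between 10 and 45 N and contact force between block_large and block_small above 10 N and z of each of block_large, block_small in the frame of clamp below 0.017 m and velocity of joint crank between -0.05 and 0.05 rad/s); the robot touches nothing.
It fails at once if the blocks are squeezed with more than 45 N (contact force between jaw and block_large above 45 N or contact force between block_large and block_small above 45 N).
It fails at once if another thing on the table is moved by more than 30 mm (distance of any of sanding_block, hex_key, tape_roll, glue_bottle, multimeter, screwdriver from where it was at the start of the episode above 0.03 m).
It also fails if it takes over 58 s, if anything falls off the work surface, if the arm or the gripper's body presses on something with over 40 N, if the wrist force passes 120 N, or if a joint passes its speed limit or range.

## Robot

A 6-joint arm with a two-finger parallel gripper is mounted at the origin on the work surface; the furniture and walls round the work are solid. World frame = base frame: x ahead of the robot, y to its left, z up, the work surface at z = 0. Lengths are in m, angles in rad, forces in N, time in s.
With the tool pointing down it reaches from about 0.375 to 0.9 m from the base axis. Payload 3.1 kg.
Tool frame: the origin (TCP) lies on the front face of the gripper's body, between the roots of the fingers; the fingertips stand 70 mm ahead of it and the grasp point (between the pads) lies 51 mm ahead of it; z points along the fingers, y is the line along which they close (so a half turn about z gives the same grasp; the last joint's range is limited). The gripper opens to 87 mm and grips with 3 to 60 N. Pads are 19 mm wide; open, the fingers measure 117 mm over their backs; the gripper's body (75 mm by 190 mm) begins 51 mm behind the grasp point.
Start: joints at [-1.345, 0.527, 1.433, -0, 1.181, -0.178], TCP at [0.246, -0.575, 0.292] pointing down, gripper open.
Joint ranges: [-3.08, 3.08], [-0.75, 2.2], [0.22, 2.44], [-1.43, 4.57], [0, 2.65], [-2.85, 2.85]. Speed limits (rad/s): [2.79, 2.79, 3.14, 3.14, 3.14, 3.14].

## Interface

Orientations are given as a unit quaternion [x, y, z, w].
In Python, from rig import robot, cams, ticket gives the robot as it stands. The module is installed in compiled form; this text tells all that it offers.
- The arm moves only by the shell command python3 -m crank 'ROWS' [FORCE]. ROWS is JSON, a list of rows, each a list of 7 numbers: the shift along the tool's x, y, z in cm, then the turn, a rotation vector about the tool's x, y, z in rad, then the closure, from 0 (fully open) to 1 (shut). A call has 1 to 5 rows; each row shifts and turns the commanded pose from where the row before left it, along the tool's axes as they then stand; what a row does not reach is not made up. A row lasts 1/8 s, in which the tool goes at most 62.5 mm and 10.7 degrees, less where a joint would pass 70% of its speed; a pose out of reach is approached as far as the arm can. A call is refused whole if a number of a shift passes 6.25 or a number of a turn 0.188, either way. A call with a gripper value outside its range is refused whole. The fingers move at their own pace and stop on an object; FORCE is the grip in N (left out, the last holds). Time passes only in rows, so rows that do not move let the fingers close. It gives the time, the measured TCP pose, the force, the opening and the grip force at its end, in the units of the state.
- robot.get_obs(): the state, without advancing time (a new reading comes with each control period).
- cams.camera(name): name is "side" or "top" or "wrist"; returns the picture (384x512x3 uint8, red, green, blue); there is no depth.
- cams.camera_info(name): a dict with "intrinsics" (3x3 intrinsics, pixels), "dist" ([k1, k2, p1, p2, k3] as OpenCV has them; the pictures are not rectified), "pose" (4x4, takes a point from camera to world coordinates). Camera axes: x right, y down, z forward; pixel columns grow to the right and rows downward; lengths in m; the calibration is good to about 2 mm. A picture is of the moment at which its call begins: read the wrist's pose just before it. camera_info takes no time and is no camera call; for the wrist camera it gives the pose at the moment of the call.
- ticket.hand_in(): hands the job in; it is judged then, once.
The state is a dict: "time": time; "q": joint angles; "joint_velocities": joint speeds; "joint_torque": joint torques, N m; "position": TCP position; "tool_rot": TCP orientation; "ft_force": force on the tool from outside, world axes, zero at the start; "moment": the same for the moment, N m; "grip_width": finger opening in m; "grip_force": force on a finger pad.
Only numpy, scipy, OpenCV 4.12 (cv2) and the standard library are available. Lean on these libraries where they do the work, as an engineer would, in place of code of your own. Each camera call takes 0.05 s, during which the arm holds its last target. There are 200 camera calls.

## Working session

There is one attempt and no reset: what is moved stays moved. The work goes in short steps, Python scripts to look and compute and a shell command to move; the robot and the scene stay as the last step left them, time stands still between calls to the robot, and variables do not carry over. Pictures are saved under pics/ and viewed, at most 10 in all, crops included, and the job is handed in when it is done.

```bash
mkdir -p pics; python3 - <<'E'
from rig import robot,cams
import cv2,numpy as np
for n in("top","side"):
    i=cams.camera_info(n);print(n,np.round(i["intrinsics"],1).tolist(),i["dist"],np.round(i["pose"],3).tolist())
    cv2.imwrite(f"pics/{n}.png",cams.camera(n)[:,:,::-1])
print(robot.get_obs())
E
```

```text
top [[349.8, 0.0, 249.7], [0.0, 349.8, 192.5], [0.0, 0.0, 1.0]] [-0.10827544  0.          0.          0.          0.        ] [[0.025, -0.982, 0.185, 0.357], [-1.0, -0.025, 0.004, 0.005], [0.0, -0.185, -0.983, 1.229], [0.0, 0.0, 0.0, 1.0]]
side [[426.7, 0.0, 262.5], [0.0, 426.7, 191.2], [0.0, 0.0, 1.0]] [-0.07965351  0.          0.          0.          0.        ] [[-0.97, -0.112, 0.218, 0.265], [-0.244, 0.403, -0.882, 1.146], [0.011, -0.908, -0.418, 0.614], [0.0, 0.0, 0.0, 1.0]]
{'time': 0.1, 'q': array([-1.34548545e+00,  5.28398622e-01,  1.43377987e+00, -7.13623218e-06,
        1.18141764e+00, -1.78465442e-01]), 'joint_velocities': array([-0.00057071, -0.00165286, -0.00332438, -0.00184834,  0.00225891,
        0.00103198]), 'joint_torque': array([ 7.98137876e-05, -4.40986562e+01, -1.77150267e+01,  6.35385630e-02,
        5.33622375e-02, -4.09728989e-05]), 'position': array([ 0.24548332, -0.57419347,  0.29135193]), 'tool_rot': array([ 9.79688948e-01,  2.00520725e-01, -2.67600410e-05, -1.00138599e-03]), 'ft_force': array([-0.47615737, -0.47559905,  0.41514656]), 'moment': array([0.01198138, 0.04249197, 0.01317733]), 'grip_force': 0.0, 'grip_width': 0.08690890981317602}
```

View pics/top.png

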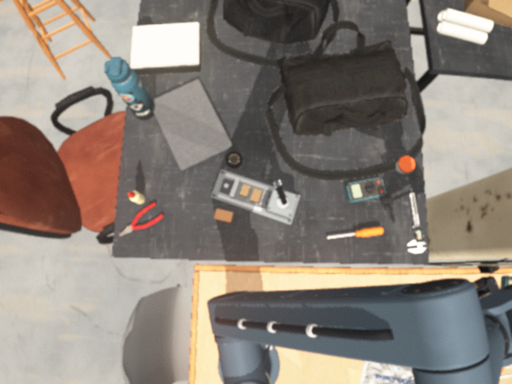

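View pics/side.png

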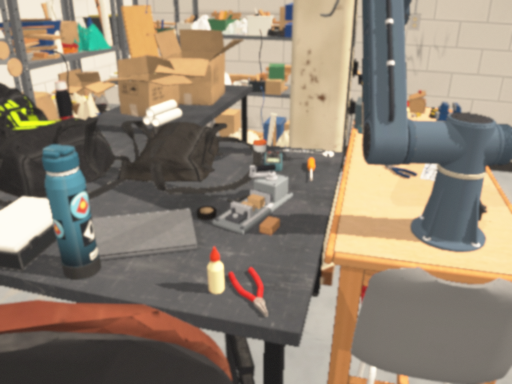

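Top view: the clamp plate runs from about (215,182) to (298,210), with the housing at the right near (280,200) and the black handle near (281,190). The cork block is at (223,215), the tape at (234,158), the glue bottle at (137,197) and the multimeter at (365,189). I'll zoom in next.

```bash
python3 - <<'E'
import cv2
a=cv2.imread("pics/top.png")[160:235,205:305]; b=cv2.imread("pics/side.png")[165:240,205:305]
cv2.imwrite("pics/c1.png",cv2.vconcat([cv2.resize(x,(800,600),interpolation=cv2.INTER_CUBIC) for x in [a]]))
cv2.imwrite("pics/c2.png",cv2.resize(b,(800,600),interpolation=cv2.INTER_CUBIC))
E
```

```text
(no output)
```

View pics/c1.png

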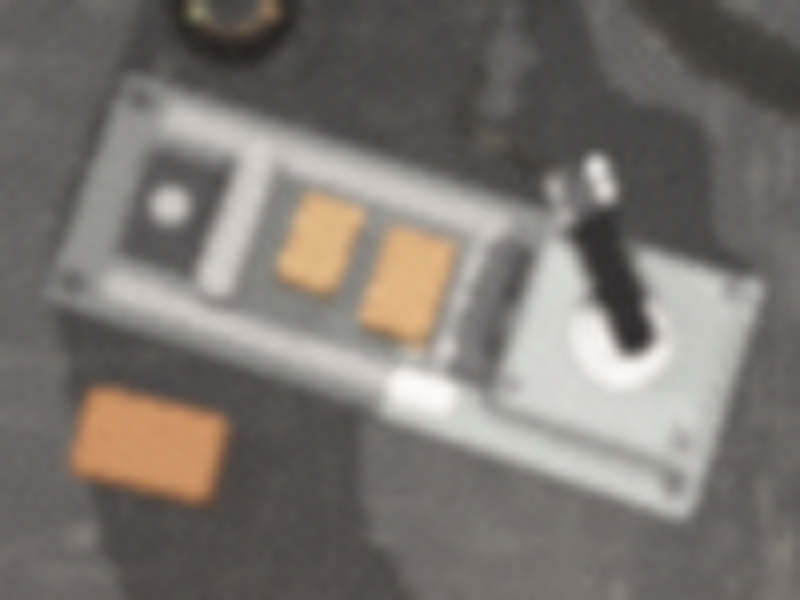

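The crop shows the hub centre at crop (620,345), i.e. px (282.5,203.1). The hinge lugs are at crop (582,185), i.e. px (277.8,183.1), and the sleeve's far end is at (635,345). The jaw is on the left of the housing and both blocks are loose.

```bash
cat > h.py <<'E'
import cv2,numpy as np
from rig import cams
def ray(n,px,z,info=None):
    i=info or cams.camera_info(n);P=np.array(i["pose"])
    u=cv2.undistortPoints(np.array([[px]],float),np.array(i["intrinsics"]),np.array(i["dist"]))[0,0]
    d=P[:3,:3]@[u[0],u[1],1];o=P[:3,3];return o+d*(z-o[2])/d[2]
def proj(n,p,info=None):
    i=info or cams.camera_info(n);T=np.linalg.inv(np.array(i["pose"]))
    r,_=cv2.Rodrigues(T[:3,:3])
    return cv2.projectPoints(np.array([p],float),r,T[:3,3],np.array(i["intrinsics"]),np.array(i["dist"]))[0][0,0]
E
python3 - <<'E'
from h import *
c=lambda x,y:(205+x/8-.44,160+y/8-.44)
t={}
for k,(x,y,z) in dict(hub=(620,345,.092),piv=(582,185,.112),send=(635,345,.112),A=(130,75,.012),B=(50,300,.012),C=(690,520,.012),HR=(765,285,.072),HL=(540,225,.072),L1=(395,225,.042),L2=(362,325,.042),jawt=(520,240,.062),jawb=(465,385,.062),bs1=(265,150,.06),bs2=(215,295,.06),cork=(150,445,.025)).items():
    t[k]=ray("top",c(x,y),z);print(k,t[k].round(4))
print(np.linalg.norm(t['hub']-t['piv']),np.linalg.norm(t['A']-t['B']),np.linalg.norm(t['B']-t['C']))
d=t['B']-t['C'];print("clamp yaw",np.arctan2(d[1],d[0]));d=t['piv']-t['hub'];print("arm yaw",np.arctan2(d[1],d[0]))
E
```

```text
hub [ 0.5397 -0.0977  0.092 ]
piv [ 0.6022 -0.0798  0.112 ]
send [ 0.5366 -0.102   0.112 ]
A [0.6696 0.1159 0.012 ]
B [0.5662 0.147  0.012 ]
C [ 0.476  -0.1362  0.012 ]
HR [ 0.5699 -0.1604  0.072 ]
HL [ 0.5933 -0.0653  0.072 ]
L1 [ 0.5978 -0.0043  0.042 ]
L2 [0.5536 0.0088 0.042 ]
jawt [ 0.5886 -0.0575  0.062 ]
jawb [ 0.5258 -0.0352  0.062 ]
bs1 [0.6255 0.0522 0.06  ]
bs2 [0.5619 0.0714 0.06  ]
cork [0.5015 0.0993 0.025 ]
0.0680687139521536 0.10790795123479184 0.2972566656768036
clamp yaw 1.2624502482837405
arm yaw 0.27853520942226745
```

View pics/c2.png

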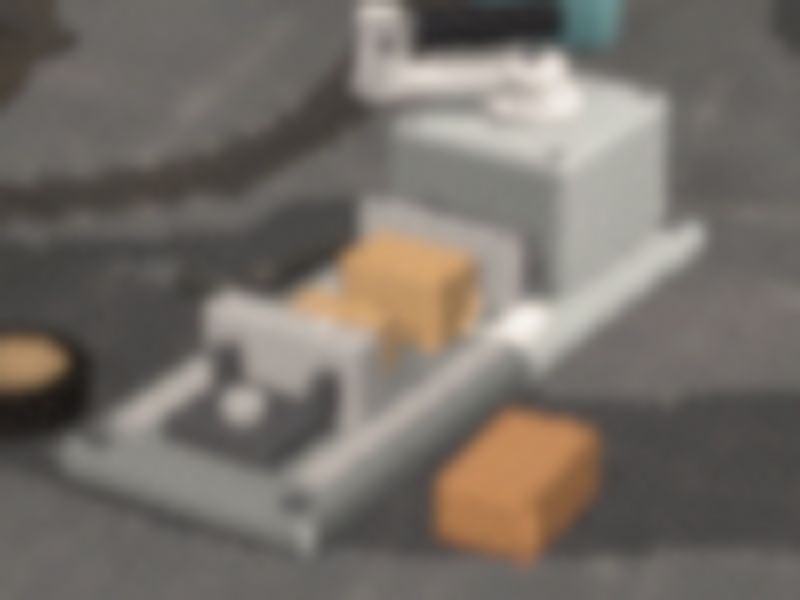

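Side crop: the handle lies folded over the arm, level. The lugs are at crop (385,40), the hub at (535,90) and the jaw at (440,240). The measurements fit the sizes given: plate 297x108 mm, arm about 65 mm, arm yaw about 0.30. Next I'll move to hover over the handle.

```bash
python3 -m crank '[[4,-2.65,0,0,0,0,0],[4,-2.65,0,0,0,0,0],[4,-2.65,0,0,0,0,0],[4,-2.65,0,0,0,0,0],[4,-2.65,0,0,0,0,0]]' 5; python3 -m crank '[[4,-2.65,0,0,0,0,0],[4,-2.65,0,0,0,0,0],[4,-2.65,0,0,0,0,0],[4,-2.65,0,0,0,0,0],[4,-2.65,0,0,0,0,0]]';python3 -m crank '[[4,-2.65,0,0,0,0,0],[4.2,-2.65,0,0,0,0,0],[0,0,2,0,0,0.1,0.3],[0,0,0,0,0,0,0.3]]'
python3 - <<'E'
from rig import robot,cams
from h import *
o=robot.get_obs();i=cams.camera_info("wrist");im=cams.camera("wrist")
print(o["position"],o["tool_rot"],o["ft_force"],o["grip_width"],o["time"])
print(np.round(i["pose"],3).tolist())
np.save("w1.npy",i,allow_pickle=True)
cv2.imwrite("pics/w1.png",im[:,:,::-1])
for k,p in dict(hub=(.54,-.098,.092),piv=(.598,-.081,.106)).items(): print(k,proj("wrist",p))
E
```

```text
time: 0.72
position: [0.378, -0.3728, 0.2919]
tool_rot: [0.98, 0.2, -0.0, -0.0]
ft_force: [0.3, -0.2, 0.3]
grip_width: 0.087
grip_force: 0.0
time: 1.35
position: [0.5098, -0.1724, 0.2919]
tool_rot: [0.98, 0.201, -0.0, -0.0]
ft_force: [-0.0, -1.1, 0.0]
grip_width: 0.0869
grip_force: 0.0
time: 1.85
position: [0.5628, -0.0918, 0.2705]
tool_rot: [0.988, 0.153, -0.002, -0.001]
ft_force: [0.0, 0.0, -0.0]
grip_width: 0.0745
grip_force: 0.0
[ 0.56284194 -0.09180234  0.27052813] [ 0.9882912   0.15256085 -0.00212052 -0.00109387] [ 0.04758294  0.04163762 -0.00228535] 0.07446679660737265 1.85
[[0.302, -0.918, -0.257, 0.632], [-0.953, -0.292, -0.079, -0.07], [-0.003, 0.269, -0.963, 0.363], [0.0, 0.0, 0.0, 1.0]]
hub [250.40551841 209.99769189]
piv [251.61744109 152.85310594]
```

View pics/w1.png

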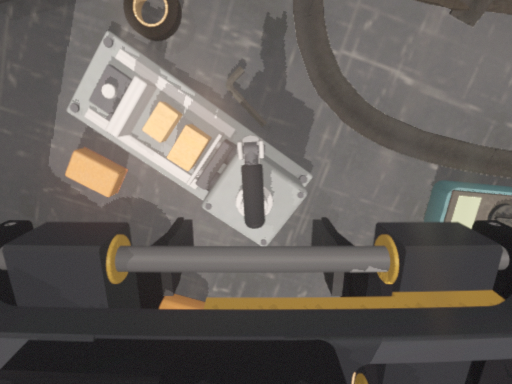

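The wrist view shows the lugs at (252,149), the sleeve centred from (252,166) to (254,227), and the hub at about (254,202). This agrees with the predicted pixels, (251.6,153) for the pivot and (250,210) for the hub.

```bash
python3 - <<'E'
from h import *
i=np.load("w1.npy",allow_pickle=True).item()
im=cv2.imread("pics/w1.png");g=im.max(2)
m=((g<60)&(np.arange(384)[:,None]>168)&(np.arange(384)[:,None]<229)).astype(np.uint8); m[:,:225]=0;m[:,285:]=0
n,l,s,c=cv2.connectedComponentsWithStats(m);k=1+s[1:,4].argmax();print(s[k],c[k])
pts=np.argwhere(l==k)
for r in(172,185,200,215,224): print(r,pts[pts[:,0]==r][:,1].min(),pts[pts[:,0]==r][:,1].max())
P=lambda px,z:ray("wrist",px,z,i)
for px,z in [((252,149),.112),((252,166),.106),((253.5,228),.106),((254,202),.092)]: print(px,P(px,z).round(4))
E
```

```text
Traceback (most recent call last):
ValueError: attempt to get argmax of an empty sequence
```

```bash
python3 - <<'E'
from h import *
i=np.load("w1.npy",allow_pickle=True).item()
g=cv2.imread("pics/w1.png").max(2)
print(g[190,232:276].tolist())
for r in(172,182,192,202,212,222):
    w=np.where(g[r,225:285]<95)[0]+225; print(r,w.min() if len(w) else None,w.max() if len(w) else None,np.median(w))
P=lambda px,z:ray("wrist",px,z,i)
for px,z in [((252,149),.112),((252,166),.106),((253.5,228),.106),((254,202),.092)]: print(px,P(px,z).round(4))
E
```

```text
[200, 199, 200, 201, 201, 198, 185, 164, 188, 204, 176, 102, 83, 82, 85, 86, 83, 85, 86, 86, 85, 83, 84, 78, 83, 78, 78, 75, 75, 74, 78, 124, 167, 181, 184, 179, 167, 149, 145, 151, 168, 183, 187, 186]
172 243 261 252.0
182 243 262 252.5
192 244 262 253.0
202 244 262 253.0
212 245 263 254.0
222 246 263 254.5
(252, 149) [ 0.6016 -0.0791  0.112 ]
(252, 166) [ 0.5859 -0.0841  0.106 ]
(253.5, 228) [ 0.5273 -0.1042  0.106 ]
(254, 202) [ 0.5488 -0.0979  0.092 ]
```

The sleeve runs from (0.586,-0.084) to (0.527,-0.104), with yaw about 0.34 and a length of 62 mm, which fits. That puts the pivot near (0.599,-0.080) and the axis near (0.543,-0.099). The TCP is already over the grasp spot, so I'll descend and close gently.

```bash
python3 -m crank '[[0,0,4,0,0,-0.035,0.4],[0,0,4,0,0,0,0.4],[0,0,2.2,0,0,0,0.4],[0,0,1,0,0,0,0.4],[0,0,0,0,0,0,0.4]]' 5; python3 -m crank '[[0,0,0,0,0,0,0.9],[0,0,0,0,0,0,0.9],[0,0,0,0,0,0,0.9],[0,0,0,0,0,0,0.9],[0,0,0,0,0,0,0.9]]' 8
```

```text
time: 2.52
position: [0.5639, -0.0935, 0.1604]
tool_rot: [0.986, 0.168, -0.0, -0.0]
ft_force: [-0.4, -0.2, -0.1]
grip_width: 0.0525
grip_force: 0.0
time: 3.15
position: [0.5636, -0.0921, 0.1604]
tool_rot: [0.986, 0.169, -0.0, -0.001]
ft_force: [-0.7, 4.8, 2.4]
grip_width: 0.0195
grip_force: 7.9
```

```bash
python3 -m crank '[[0.25,0,-1.07,0,0,0,0.9],[0.56,0,-0.96,0,0,0,0.9],[0,0,0,0,0,0,0.9]]' 12; python3 -m crank '[[0.8,0,-0.74,0,0,0,0.9],[1.0,0,-0.47,0,0,0,0.9],[0,0,0,0,0,0,0.9]]'
python3 - <<'E'
from rig import cams
from h import *
a=cams.camera("side")[:,:,::-1][140:215,220:320]
cv2.imwrite("pics/s2.png",cv2.resize(a,(800,600),interpolation=cv2.INTER_CUBIC))
E
```

```text
time: 3.52
position: [0.5704, -0.0895, 0.1812]
tool_rot: [0.986, 0.169, -0.002, -0.001]
ft_force: [-4.4, 2.4, 1.9]
grip_width: 0.02
grip_force: 12.0
time: 3.9
position: [0.586, -0.0837, 0.1931]
tool_rot: [0.986, 0.169, -0.004, -0.001]
ft_force: [-8.3, 1.0, 4.1]
grip_width: 0.0198
grip_force: 12.0
```

View pics/s2.png

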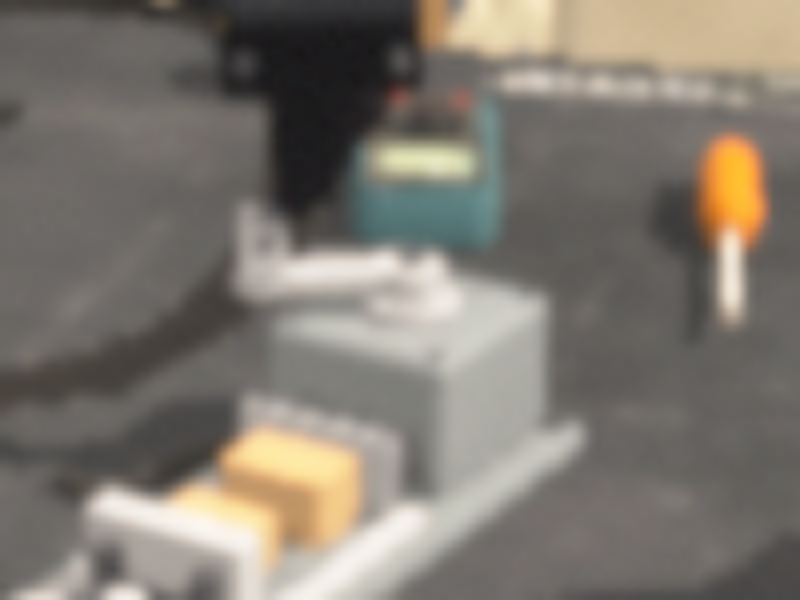

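The side crop shows the handle rising with the fingers in front of it, with the lugs at (260,250). I'll carry on to the stop.

```bash
python3 -m crank '[[0.7,0,-0.14,0,0,0,0.9],[0.6,0,0,0,0,0,0.9],[0,0,0,0,0,0,0.9]]' 12; python3 -m crank '[[0.3,0,0,0,0,0,0.9],[0,0,0,0,0,0,0.9]]';  python3 -m crank '[[0.2,0,0,0,0,0,0.9],[0,0,0,0,0,0,0.9]]'
```

```text
time: 4.32
position: [0.5976, -0.0795, 0.1951]
tool_rot: [0.986, 0.169, -0.004, -0.001]
ft_force: [-10.1, 1.2, 7.7]
grip_width: 0.0194
grip_force: 12.0
time: 4.58
position: [0.6002, -0.0786, 0.1954]
tool_rot: [0.986, 0.169, -0.004, -0.001]
ft_force: [-10.9, 1.4, 8.5]
grip_width: 0.0194
grip_force: 12.0
time: 4.82
position: [0.6022, -0.0778, 0.1955]
tool_rot: [0.986, 0.169, -0.004, -0.001]
ft_force: [-10.2, 1.4, 8.1]
grip_width: 0.0193
grip_force: 12.0
```

```bash
python3 -m crank '[[0.3,0,-0.1,0,0,0,0.9],[0,0,0,0,0,0,0.9]]' 12; python3 -m crank '[[0.3,0,0,0,0,0,0.9],[0,0,0,0,0,0,0.9]]'
python3 - <<'E'
from rig import cams
from h import *
a=cams.camera("side")[:,:,::-1][140:215,220:320];b=cams.camera("top")[:,:,::-1][160:235,235:335]
cv2.imwrite("pics/s3.png",cv2.hconcat([cv2.resize(x,(400,300),interpolation=cv2.INTER_CUBIC) for x in(a,b)]))
E
```

```text
time: 5.08
position: [0.6054, -0.0767, 0.1959]
tool_rot: [0.986, 0.169, -0.004, -0.001]
ft_force: [-8.8, 2.9, 5.6]
grip_width: 0.0187
grip_force: 12.0
time: 5.32
position: [0.6084, -0.0756, 0.1959]
tool_rot: [0.986, 0.169, -0.004, -0.001]
ft_force: [-8.1, 2.4, 5.0]
grip_width: 0.0184
grip_force: 11.7
```

View pics/s3.png

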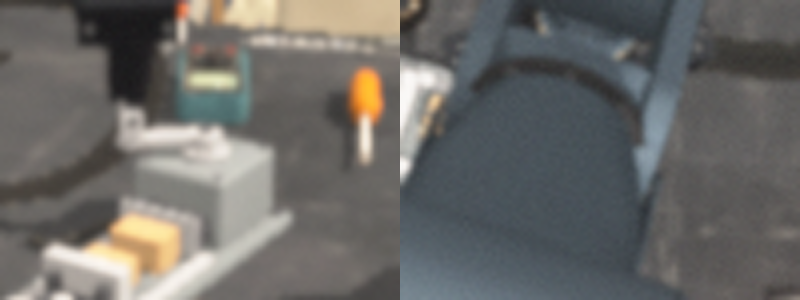

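The grip width is shrinking (19.5 to 18.4 mm), so the pads have slid outward past the sleeve, which is probably already at its stop. I'll open, re-centre and look with the wrist camera.

```bash
python3 -m crank '[[0,0,0,0,0,0,0.4],[0,0,0,0,0,0,0.4],[-0.8,0,0,0,0,0,0.4],[0,0,0,0,0,0,0.4]]'
python3 - <<'E'
from rig import cams,robot
from h import *
i=cams.camera_info("wrist");a=cams.camera("wrist");np.save("w2.npy",i,allow_pickle=True)
cv2.imwrite("pics/w2.png",a[:,:,::-1])
for k,p in dict(hub=(.543,-.099,.092),piv=(.599,-.0795,.106),end=(.599,-.0795,.18)).items(): print(k,proj("wrist",p))
E
```

```text
time: 5.92
position: [0.6032, -0.0793, 0.1951]
tool_rot: [0.986, 0.168, -0.0, 0.0]
ft_force: [-0.6, -0.7, 0.7]
grip_width: 0.0485
grip_force: 0.0
hub [250.04391443 288.90438323]
piv [250.09089106 227.16493931]
end [248.9945889  292.29905846]
```

View pics/w2.png

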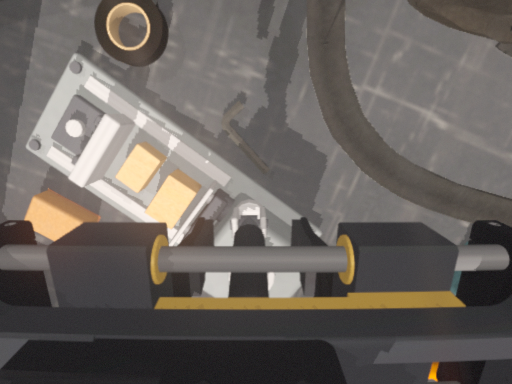

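The lugs are at about (250,213). The sleeve runs from about (250,222) down behind the gripper bar to beyond row 297 and widens towards the camera, so it is roughly upright. I'll work out how upright from the lug position and the sleeve widths.

```bash
python3 - <<'E'
from h import *
i=np.load("w2.npy",allow_pickle=True).item()
g=cv2.imread("pics/w2.png").max(2)
for px,z in [((250,212),.112),((250,205),.114)]: print(ray("wrist",px,z,i).round(4))
for r in (222,228,234,240,275,280,285,290,294):
    w=np.where(g[r,215:285]<95)[0]+215; print(r,w.min() if len(w) else 0,w.max() if len(w) else 0,len(w))
T=np.linalg.inv(np.array(i["pose"]));f=i["intrinsics"][0][0]
a=np.array([np.cos(.34),np.sin(.34),0])
for P0 in(np.array([.600,-.0795,.106]),np.array([.605,-.0775,.106])):
  for th in(1.57,1.4,1.2,1.0):
    out=[]
    for s in(.014,.04,.074):
        p=P0+s*(-a*np.cos(th)+np.array([0,0,np.sin(th)]));c=T@[*p,1];out.append((round(proj("wrist",p,i)[1]),round(f*.02/c[2],1)))
    print(P0,th,out)
E
```

```text
[ 0.6112 -0.0751  0.112 ]
[ 0.6165 -0.0733  0.114 ]
222 0 0 0
228 239 259 21
234 235 262 28
240 234 264 31
275 231 266 36
280 231 266 36
285 230 266 37
290 229 267 39
294 229 267 39
[ 0.6    -0.0795  0.106 ] 1.57 [(234, np.float64(31.0)), (253, np.float64(36.0)), (290, np.float64(45.5))]
[ 0.6    -0.0795  0.106 ] 1.4 [(237, np.float64(30.9)), (263, np.float64(35.4)), (312, np.float64(43.9))]
[ 0.6    -0.0795  0.106 ] 1.2 [(240, np.float64(30.6)), (273, np.float64(34.5)), (331, np.float64(41.5))]
[ 0.6    -0.0795  0.106 ] 1.0 [(243, np.float64(30.3)), (280, np.float64(33.4)), (342, np.float64(38.6))]
[ 0.605  -0.0775  0.106 ] 1.57 [(226, np.float64(31.2)), (244, np.float64(36.3)), (279, np.float64(46.0))]
[ 0.605  -0.0775  0.106 ] 1.4 [(229, np.float64(31.1)), (255, np.float64(35.7)), (302, np.float64(44.4))]
[ 0.605  -0.0775  0.106 ] 1.2 [(233, np.float64(30.9)), (265, np.float64(34.8)), (322, np.float64(41.9))]
[ 0.605  -0.0775  0.106 ] 1.0 [(235, np.float64(30.5)), (273, np.float64(33.7)), (334, np.float64(39.0))]
```

The dark widths (36 px at row 275, 39 px at row 294) match a fold of about 1.2, with the pivot near (0.606,-0.077). So my arc was too short and too low. I'll regrip higher on the sleeve and finish the swing.

```bash
python3 -m crank '[[-1.3,0,-1.2,0,0,0,0.4],[0,0,0,0,0,0,0.9],[0,0,0,0,0,0,0.9],[0,0,0,0,0,0,0.9],[0,0,0,0,0,0,0.9]]' 12; python3 -m crank '[[0.6,0,-0.2,0,0,0,0.9],[0.6,0,-0.15,0,0,0,0.9],[0,0,0,0,0,0,0.9]]';python3 -m crank '[[0.4,0,-0.05,0,0,0,0.9],[0,0,0,0,0,0,0.9]]'
```

```text
time: 6.6
position: [0.591, -0.0825, 0.2068]
tool_rot: [0.986, 0.168, -0.001, -0.001]
ft_force: [-1.8, 6.0, 2.9]
grip_width: 0.0203
grip_force: 2.9
time: 6.98
position: [0.6002, -0.0788, 0.2084]
tool_rot: [0.986, 0.169, -0.004, -0.001]
ft_force: [-5.6, -1.1, -5.9]
grip_width: 0.0194
grip_force: 12.0
time: 7.22
position: [0.6027, -0.0779, 0.2086]
tool_rot: [0.986, 0.169, -0.005, -0.001]
ft_force: [-7.3, -2.9, -6.6]
grip_width: 0.0196
grip_force: 12.0
```

```bash
python3 -m crank '[[0.4,0,0,0,0,0,0.9],[0,0,0,0,0,0,0.9]]';python3 -m crank '[[0.4,0,0,0,0,0,0.9],[0,0,0,0,0,0,0.9]]';python3 -m crank '[[0.4,0,0,0,0,0,0.9],[0,0,0,0,0,0,0.9]]'; python3 - <<'E'
from rig import robot;print(robot.get_obs()["moment"])
E
```

```text
time: 7.48
position: [0.6043, -0.0773, 0.2085]
tool_rot: [0.985, 0.17, -0.008, -0.001]
ft_force: [-13.6, -6.8, -4.1]
grip_width: 0.0194
grip_force: 12.0
time: 7.72
position: [0.6073, -0.0763, 0.2084]
tool_rot: [0.985, 0.17, -0.009, -0.001]
ft_force: [-14.8, -6.8, -3.0]
grip_width: 0.0197
grip_force: 12.0
time: 7.98
position: [0.6109, -0.075, 0.2083]
tool_rot: [0.985, 0.17, -0.01, -0.001]
ft_force: [-14.6, -6.9, -3.0]
grip_width: 0.0196
grip_force: 12.0
[-1.19822281  2.39825148  0.01644831]
```

The force jumped to 16 N and then the pads slid, which is the stop. I'll open, re-centre and verify numerically.

```bash
python3 -m crank '[[0,0,0,0,0,0,0.4],[0,0,0,0,0,0,0.4],[-0.6,0,0,0,0,0,0.4],[0,0,0,0,0,0,0.4]]'
python3 - <<'E'
from rig import cams
from h import *
i=cams.camera_info("wrist");a=cams.camera("wrist");np.save("w3.npy",i,allow_pickle=True)
cv2.imwrite("pics/w3.png",a[:,:,::-1])
g=a.max(2)
for r in (216,220,224,228,232,236,240,275,280,285,290,294):
    w=np.where(g[r,210:290]<95)[0]+210; print(r,w.min() if len(w) else 0,w.max() if len(w) else 0,len(w))
T=np.linalg.inv(np.array(i["pose"]));f=i["intrinsics"][0][0]
d=np.array([np.cos(.34),np.sin(.34),0])
for P0 in(np.array([.601,-.079,.106]),np.array([.606,-.077,.106])):
  for th in(1.57,1.4,1.2):
    out=[]
    for s in(.014,.03,.045,.06,.074):
        p=P0+s*(-d*np.cos(th)+np.array([0,0,np.sin(th)]));c=T@[*p,1];out.append((round(float(proj("wrist",p,i)[1])),round(float(f*.02/c[2]),1)))
    print(P0,th,out)
E
```

```text
time: 8.48
position: [0.6121, -0.0758, 0.2114]
tool_rot: [0.986, 0.169, 0.0, 0.0]
ft_force: [-0.2, 0.4, 0.1]
grip_width: 0.0493
grip_force: 0.0
216 0 0 0
220 210 211 2
224 210 255 13
228 210 259 22
232 210 261 26
236 210 262 29
240 210 263 31
275 232 266 35
280 232 266 30
285 233 265 21
290 237 261 15
294 245 255 11
[ 0.601 -0.079  0.106] 1.57 [(235, 28.2), (246, 30.6), (257, 33.2), (270, 36.2), (285, 39.7)]
[ 0.601 -0.079  0.106] 1.4 [(238, 28.1), (252, 30.3), (267, 32.6), (285, 35.4), (305, 38.5)]
[ 0.601 -0.079  0.106] 1.2 [(241, 27.9), (259, 29.8), (278, 31.8), (299, 34.1), (322, 36.6)]
[ 0.606 -0.077  0.106] 1.57 [(228, 28.4), (238, 30.8), (249, 33.4), (262, 36.6), (276, 40.1)]
[ 0.606 -0.077  0.106] 1.4 [(231, 28.3), (245, 30.5), (260, 32.9), (277, 35.8), (296, 38.9)]
[ 0.606 -0.077  0.106] 1.2 [(234, 28.1), (252, 30.0), (270, 32.1), (291, 34.4), (314, 37.0)]
```

View pics/w3.png

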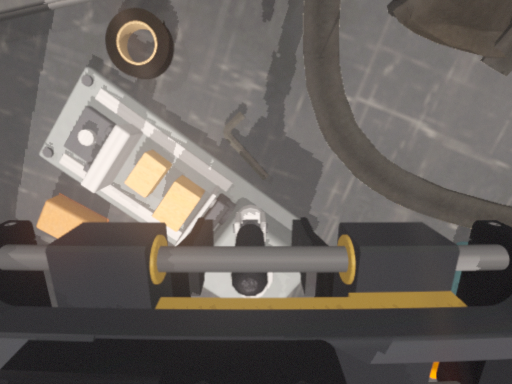

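The sleeve end cap is now visible, centred near (249,281), with the base near row 230. That matches upright (1.57) with the pivot near (0.6035,-0.078), so the axis is near (0.547,-0.098). I'll regrip centred with a small outward bias and start cranking; clockwise is +y in the tool frame.

```bash
python3 -m crank '[[-0.8,-0.05,0,0,0,0,0.4],[0,0,0,0,0,0,0.9],[0,0,0,0,0,0,0.9],[0,0,0,0,0,0,0.9],[0,0,0,0,0,0,0.9]]' 20; python3 -m crank '[[0.2,0,0,0,0,0,0.9],[0,0,0,0,0,0,0.9]]'; python3 -m crank '[[-0.12,1.23,0,0,0,0,0.9],[-0.37,1.18,0,0,0,0,0.9],[0,0,0,0,0,0,0.9]]'
```

```text
time: 9.15
position: [0.6044, -0.0778, 0.211]
tool_rot: [0.986, 0.168, -0.0, -0.0]
ft_force: [-1.6, 4.9, 2.2]
grip_width: 0.0199
grip_force: 2.8
time: 9.4
position: [0.6049, -0.0774, 0.211]
tool_rot: [0.986, 0.169, -0.002, -0.0]
ft_force: [-5.9, -0.9, 4.1]
grip_width: 0.0194
grip_force: 20.0
time: 9.78
position: [0.6083, -0.1012, 0.211]
tool_rot: [0.986, 0.168, -0.002, -0.001]
ft_force: [-4.7, 1.5, 3.8]
grip_width: 0.0193
grip_force: 20.0
```

```bash
python3 -m crank '[[-0.59,1.09,0,0,0,0,0.9],[-0.8,0.95,0,0,0,0,0.9],[-0.97,0.77,0,0,0,0,0.9],[0,0,0,0,0,0,0.9]]'; python3 - <<'E'
from rig import robot
import numpy as np
p=robot.get_obs()["position"];d=p[:2]-[.547,-.098];print("phi",.34-np.arctan2(d[1],d[0]),"r",np.hypot(*d))
E
```

```text
time: 10.28
position: [0.5959, -0.1348, 0.211]
tool_rot: [0.986, 0.168, -0.001, -0.002]
ft_force: [-2.9, 4.0, 3.9]
grip_width: 0.0195
grip_force: 20.0
phi 0.9856020663579517 r 0.06116496590973119
```

```bash
python3 -m crank '[[-1.1,0.56,0,0,0,0,0.9],[-1.19,0.33,0,0,0,0,0.9],[-1.235,0.09,0,0,0,0,0.9],[0,0,0,0,0,0,0.9]]'; python3 - <<'E'
from rig import robot
import numpy as np
p=robot.get_obs()["position"];d=p[:2]-[.547,-.098];print("phi",.34-np.arctan2(d[1],d[0]),"r",np.hypot(*d))
E
```

```text
time: 10.78
position: [0.5668, -0.1554, 0.211]
tool_rot: [0.986, 0.168, 0.001, -0.002]
ft_force: [0.5, 4.9, 1.7]
grip_width: 0.0193
grip_force: 20.0
phi 1.5785947761081929 r 0.06072627165048472
```

```bash
cat > st.py <<'E'
from rig import robot
import numpy as np
o=robot.get_obs();p=o["position"];d=p[:2]-[.547,-.098];r=np.hypot(*d);u=d/r;t=np.array([u[1],-u[0]]);f=o["ft_force"][:2]
print("phi %.3f r %.4f Ftan %.2f Frad %.2f"%((.34-np.arctan2(d[1],d[0]))%6.283,r,-f@t,f@u))
E
python3 -m crank '[[-1.23,-0.16,0,0,0,0,0.9],[-1.17,-0.4,0,0,0,0,0.9]]'|head -1; python3 st.py; python3 -m crank '[[-0.55,-0.28,0,0,0,0,0.9],[-0.52,-0.34,0,0,0,0,0.9]]'|head -1; python3 st.py
```

```text
time: 11.02
phi 1.949 r 0.0605 Ftan 4.95 Frad -6.21
time: 11.28
phi 2.144 r 0.0604 Ftan 5.66 Frad -5.87
```

```bash
python3 -m crank '[[-0.48,-0.39,0,0,0,0,0.9],[-0.44,-0.435,0,0,0,0,0.9]]'|head -1; python3 st.py
```

```text
time: 11.52
phi 2.336 r 0.0602 Ftan 4.66 Frad -5.33
```

```bash
python3 -m crank '[[-0.395,-0.48,0,0,0,0,0.9]]'|head -1; python3 st.py;python3 -c "
from rig import cams
import cv2
cv2.imwrite('pics/w4.png',cams.camera('wrist')[:,:,::-1])"
```

```text
time: 11.65
phi 2.434 r 0.0601 Ftan 4.78 Frad -4.45
```

View pics/w4.png

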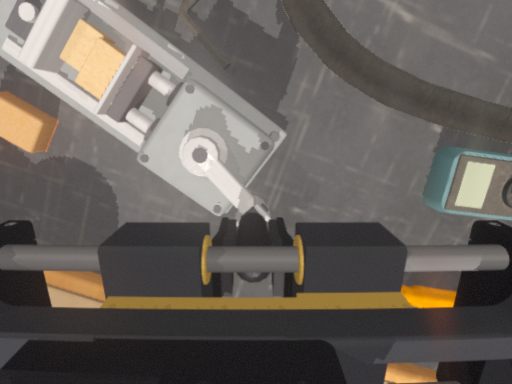

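The jaw is pushing the large block onto the small one, and about 8-10 mm of gap to the backstop remains (small block's left edge near x=65, backstop near x=52). That puts contact at about phi 3.1-3.3. I'll continue in small steps.

```bash
python3 -m crank '[[-0.38,-0.5,0,0,0,0,0.9]]'|head -1; python3 st.py;python3 -m crank '[[-0.3,-0.55,0,0,0,0,0.9]]'|head -1; python3 st.py; python3 -m crank '[[-0.24,-0.57,0,0,0,0,0.9]]'|head -1; python3 st.py
```

```text
time: 11.82
phi 2.530 r 0.0602 Ftan 4.76 Frad -4.30
time: 11.95
phi 2.633 r 0.0601 Ftan 5.47 Frad -4.60
time: 12.08
phi 2.734 r 0.0600 Ftan 5.14 Frad -2.77
```

```bash
python3 -m crank '[[-0.28,-0.56,0,0,0,0,0.9]]'|head -1; python3 st.py;python3 -m crank '[[-0.17,-0.6,0,0,0,0,0.9]]'|head -1; python3 st.py; 
```

```text
time: 12.2
phi 2.832 r 0.0603 Ftan 4.78 Frad -5.72
time: 12.32
phi 2.931 r 0.0603 Ftan 4.66 Frad -6.29
```

```bash
python3 -m crank '[[-0.09,-0.31,0,0,0,0,0.9]]'|head -1; python3 st.py;python3 -m crank '[[-0.05,-0.31,0,0,0,0,0.9]]'|head -1; python3 st.py; 
```

```text
time: 12.45
phi 2.979 r 0.0604 Ftan 5.63 Frad -6.81
time: 12.58
phi 3.020 r 0.0604 Ftan 6.75 Frad -5.44
```

```bash
python3 -m crank '[[-0.01,-0.31,0,0,0,0,0.9]]'|head -1; python3 st.py;python3 -m crank '[[0,0,0,0,0,0,0.9]]'|head -1; python3 st.py; 
```

```text
time: 12.7
phi 3.064 r 0.0603 Ftan 8.15 Frad -4.60
time: 12.82
phi 3.068 r 0.0603 Ftan 6.49 Frad -5.97
```

```bash
python3 -m crank '[[0.01,-0.31,0,0,0,0,0.9]]'|head -1; python3 st.py;python3 -m crank '[[0,0,0,0,0,0,0.9]]'|head -1; python3 st.py; 
```

```text
time: 12.95
phi 3.107 r 0.0602 Ftan 8.73 Frad -3.75
time: 13.08
phi 3.112 r 0.0603 Ftan 9.21 Frad -2.92
```

Force (about 19-21 N) and angle (0.145 rad past contact, about 17 N) agree. I'll release and rise straight up.

```bash
python3 -m crank '[[0,0,0,0,0,0,0.4],[0,0,0,0,0,0,0.4],[0,0,0,0,0,0,0.4]]'; python3 -m crank '[[0,0,-2.5,0,0,0,0.4],[0,0,-4,0,0,0,0.4],[0,0,-5,0,0,0,0.4],[0,0,0,0,0,0,0.4]]'
python3 - <<'E'
from rig import cams
from h import *
i=cams.camera_info("wrist");a=cams.camera("wrist")
cv2.imwrite("pics/w5.png",a[:,:,::-1])
g=a.max(2)
# expected sleeve end / base for upright handle at phi=3.11
y=.34-3.112;d=np.array([np.cos(y),np.sin(y),0]);P0=np.array([.547,-.098,.106])+.06*d
for th in(1.57,1.4,1.2):
    p=[P0+s*(-d*np.cos(th)+np.array([0,0,np.sin(th)])) for s in(.014,.074)];print(th,[proj("wrist",q,i).round() for q in p])
hsv=cv2.cvtColor(a,cv2.COLOR_RGB2HSV)
m=cv2.inRange(a,(0,0,0),(100,100,100));
for r in range(150,300,10):
    w=np.where(m[r,200:300])[0]+200;print(r,(w.min(),w.max(),len(w)) if len(w) else 0)
E
```

```text
time: 13.45
position: [0.4856, -0.1164, 0.211]
tool_rot: [0.986, 0.169, -0.0, -0.0]
ft_force: [-1.0, -0.3, 0.4]
grip_width: 0.0419
grip_force: 0.0
time: 13.95
position: [0.4875, -0.1172, 0.3299]
tool_rot: [0.986, 0.169, 0.004, 0.003]
ft_force: [-0.0, -0.7, -0.5]
grip_width: 0.0521
grip_force: 0.0
1.57 [array([254., 180.]), array([255., 195.])]
1.4 [array([254., 178.]), array([254., 181.])]
1.2 [array([254., 175.]), array([254., 164.])]
150 0
160 0
170 0
180 (np.int64(249), np.int64(262), 14)
190 (np.int64(246), np.int64(266), 21)
200 (np.int64(247), np.int64(266), 12)
210 0
220 (np.int64(200), np.int64(299), 16)
230 (np.int64(200), np.int64(299), 16)
240 (np.int64(200), np.int64(299), 18)
250 0
260 0
270 0
280 0
290 0
```

The sleeve's dark patch spans rows 178-205 and is centred on column 256. That matches an upright handle (predicted end centre 255,195), and the robot is clear.

```bash
python3 -c "
from rig import ticket
print(ticket.hand_in())"
```

```text
the job is handed in; nothing more can be done
None
```

I handed the job in: the handle is upright, the blocks are clamped at an estimated 17–21 N (worked out from wrist force and crank angle, not measured directly), and the gripper is clear; no verdict came back.

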